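# Hang the flame guard door on its hinge pins

## Robot

A 6-joint arm with a two-finger parallel gripper is mounted at the origin on the work surface. World frame = base frame: x ahead of the robot, y to its left, z up, the work surface at z = 0. Lengths are in mm, angles in rad, forces in N, time in s.
With the tool pointing down it reaches from about 350 to 875 mm from the base axis. Payload 4.2 kg.
Tool frame: the origin (TCP) lies at the very end of the fingers, on their centre line; the grasp point (between the pads) lies 19 mm behind it (arm.grip_point_offset is the distance from the TCP to the grasp point, in mm); z points along the fingers, y is the direction in which the jaws open and shut (so a half turn about z gives the same grasp; the last joint's range is limited). The gripper opens to 85 mm and grips with 20 to 120 N. Pads are 22 mm wide; open, the fingers measure 114 mm over their backs; the gripper's body (76 mm by 85 mm) begins 54 mm behind the grasp point. The pads swing forward as they close: fully open they stand 13 mm farther back than shut.
Start: joints at [1.57, 0.385, 0.008, 0, -1.194, -0.259], TCP at [160.523, 604.013, 231.312] pointing down, gripper open.
Joint ranges: [-3.14, 3.14], [-1.21, 2.06], [-1.07, 1.41], [-3.16, 2.05], [-2.99, -0.16], [-3.1, 3.1]. Speed limits (rad/s): [2.79, 2.79, 3.14, 3.14, 3.14, 3.14].

## Interface

Orientations are given as a unit quaternion [x, y, z, w].
In Python, from bench import arm gives the robot as it stands.
- The arm moves only by the tool drive_tool, never from a script. Its argument "steps" is a list of rows, each a list of 5 numbers: the shift along the tool's x, y, z in m, then the turn about the tool's z in degrees, then the finger opening in m, from 0 to 0.0854. A call has 1 to 20 rows; each row shifts and turns the commanded pose from where the row before left it, along the tool's axes as they then stand; what a row does not reach is not made up. A row lasts 1/10 s, in which the tool goes at most 50 mm and 8.59 degrees, less where a joint would pass 70% of its speed; a pose out of reach is approached as far as the arm can. A call is refused whole if a number of a shift passes 0.05 or a number of a turn 8.59, either way. A call with a gripper value outside its range is refused whole. The fingers move at their own pace and stop on an object; the grip force is fixed at half the most. Time passes only in rows, so rows that do not move let the fingers close. It gives the time, the measured TCP pose, the force and the opening at its end, in the units of the state.
- arm.read_state(): the state, without advancing time (a new reading comes with each control period).
- arm.get_image(name): name is "scene" or "top"; returns (picture, depth): 400x640x3 uint8, blue, green, red; 400x640 float32, mm along the optical axis (not along the pixel's ray), 0 where there is no reading.
- arm.camera_params(name): a dict with "K" (3x3 intrinsics, pixels), "world_to_cam" (4x4, takes a point from world to camera coordinates). Camera axes: x right, y up, looking along -z (the intrinsics and any distortion apply to the point x, -y, -z); pixel columns grow to the right and rows downward; lengths in mm; the calibration is good to about 2 mm. A picture is of the moment at which its call begins. camera_params takes no time and is no camera call.
- arm.job_done(): hands the job in, once; it reports no verdict.
The state is a dict: "clock": time; "joints": joint angles; "joint_vel": joint speeds; "joint_efforts": joint torques, N m; "position": TCP position; "ee_rot": TCP orientation; "contact_force": force on the tool from outside, world axes, zero at the start; "wrist_torque": the same for the moment, N m; "gripper_width": finger opening in mm.
Only numpy, scipy, OpenCV 4.12 (cv2) and the standard library are available. Lean on these libraries where they do the work, as an engineer would, in place of code of your own. Each camera call takes 0.05 s, during which the arm holds its last target.

## Task

Hang the guard door on the torch guard: of the three panels in the wooden stands it is the large one with hinge knuckles. Lift it out by its wooden grip, bring it upright in over the two pointed pins of the hinge post from the open side, and lower both knuckles onto the pins at once, fully home before you let go. Leave it hanging upright.

Things in the scene. Friction and masses are not known exactly. Their poses are not given: they have to be found in the camera images.
- door_grip (a point): Centre of the door's wooden grip, a block 12 (x) x 40 (y) x 35 mm (z) on its top edge, over its centre of mass. Axes: the door's; z up, y along its width, x square to its face. Door: aluminium panel 6 mm thick, 130 wide (y -55 to +75 mm from here), 150 high, 0.36 kg, upright in a slot 30 mm deep of a wooden stand. Not wanted: a panel without knuckles and one 100 mm high in like stands.
- door_knuckle (a point): Centre of the open lower end of the door's upper hinge knuckle, 75 mm to the -y side of door_grip and 47.5 mm below it; same axes. Knuckles: two upright steel tubes on the door's -y edge, 20 mm long, 34 mm outside, 26 mm bore, one straight below the other, lower ends 100 mm apart; the lower one's is 20 mm above the door's lower edge.
- hinge_pin (a point): Root of the guard's upper pin: centre of the shoulder on which the upper knuckle rests when home, 160 mm above the table. z up. The fixed steel pin rises 30 mm from here, 23 mm across for the lowest 6 mm, then tapering to a 4 mm point: it guides a knuckle up to 10 mm off. The hung door points to +y and swings freely; its angle is no matter.
- lower_pin (a point): Root of the like lower pin, 100 mm straight below hinge_pin; same axes. Both pins stand on brackets 10 mm thick, 32 mm wide, that run to -y to a post 24 mm square, 203 mm high, 64 mm off. The +y side is open (only an 8 mm base plate), so the door comes in level from +y, its lower knuckle between the brackets. A bench torch lies 58 to 170 mm to -x, up to 108 mm high.
Things that resemble listed ones, but are neither listed nor needed, are in the scene too. Leave any yellow look-alike of the part that bears door_grip alone.

How it is judged:
By the outcome, as a careful person would: the job done as asked, in the order asked, and still so for the second after the job is handed in, with the robot touching nothing.
It also fails if it takes over 43 s, if anything falls off the work surface, if the arm or the gripper's body presses on something with over 40 N, if the wrist force passes 120 N, or if a joint passes its speed limit or range.

## Working session

There is one attempt and no reset: what is moved stays moved. The work goes in short steps, Python scripts to look and compute and a tool call to move; the robot and the scene stay as the last step left them, time stands still between calls to the robot, and variables do not carry over. Pictures are saved under pics/ and viewed, and the job is handed in when it is done.

Besides the shell and the picture viewer there is one more tool, called by a JSON object that holds its "method" and its "body". drive_tool: Moves the arm, as the interface text tells. Its arguments: {"type":"object","properties":{"steps":{"type":"array"}},"required":["steps"]}

```bash
mkdir -p pics; ls; python3 - <<'E'
from bench import arm
import cv2,numpy as np
for n in ["scene","top"]:
    im,d=arm.get_image(n); cv2.imwrite(f"pics/{n}0.png",im); np.savez(f"{n}0.npz",im=im,d=d)
    p=arm.camera_params(n); print(n,p)
print(arm.read_state())
E
```

```text
pics
scene {'K': array([[485.96965875,   0.        , 320.08488893],
       [  0.        , 485.96965875, 194.72910999],
       [  0.        ,   0.        ,   1.        ]]), 'world_to_cam': array([[-6.42808470e-01,  7.65819695e-01, -1.78175432e-02,
         2.63178953e+02],
       [-5.74021886e-01, -4.66155900e-01,  6.73199489e-01,
         1.74770019e+02],
       [ 5.07243675e-01,  4.42965993e-01,  7.39246226e-01,
        -1.61286452e+03],
       [ 0.00000000e+00,  0.00000000e+00,  0.00000000e+00,
         1.00000000e+00]])}
top {'K': array([[479.326909  ,   0.        , 317.67318177],
       [  0.        , 479.326909  , 199.42692147],
       [  0.        ,   0.        ,   1.        ]]), 'world_to_cam': array([[ 1.68980791e-02, -9.99857187e-01, -2.45766691e-04,
         3.95455319e+01],
       [ 9.97190434e-01,  1.68350681e-02,  7.29919082e-02,
        -4.43931229e+02],
       [-7.29773465e-02, -1.47849923e-03,  9.97332503e-01,
        -1.40117010e+03],
       [ 0.00000000e+00,  0.00000000e+00,  0.00000000e+00,
         1.00000000e+00]])}
{'clock': 0.1, 'joints': array([ 1.56958682e+00,  3.85493910e-01,  6.78037492e-03, -4.19701300e-04,
       -1.19398826e+00, -2.58632653e-01]), 'joint_vel': array([ 1.90550661e-03, -9.67345147e-04,  3.27908679e-03,  1.31659267e-03,
       -2.56550015e-03,  5.12626153e-05]), 'joint_efforts': array([-8.46679177e-05, -3.93321025e+01,  1.88927847e+01,  4.19783100e+00,
       -2.60120098e-03,  1.87487913e-06]), 'position': array([160.41390602, 603.53798245, 230.3316309 ]), 'ee_rot': array([ 9.91561622e-01, -1.29632575e-01, -7.11515433e-05,  9.69890233e-04]), 'contact_force': array([ 0.05566895, -0.06469534,  0.18494619]), 'wrist_torque': array([-0.00329824,  0.01141092, -0.02129018]), 'gripper_width': 84.84201344381503}
```

View pics/scene0.png

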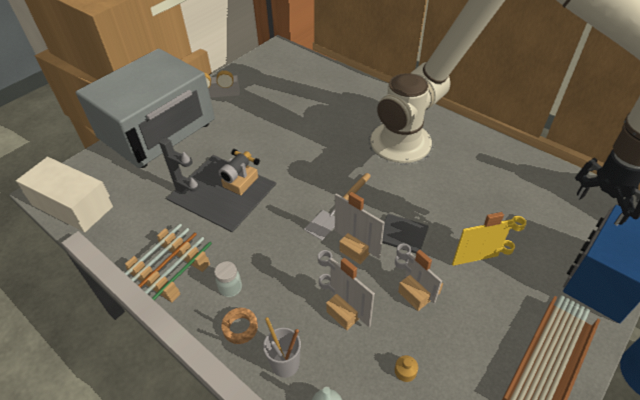

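View pics/top0.png

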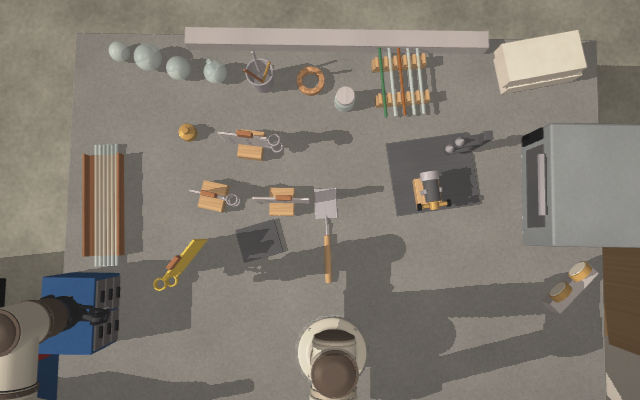

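```bash
python3 - <<'E'
import cv2,numpy as np
s=cv2.imread("pics/scene0.png");t=cv2.imread("pics/top0.png")
a=cv2.resize(s[180:340,290:450],(600,600),interpolation=cv2.INTER_CUBIC)
cv2.imwrite("pics/c1.png",a)
cv2.imwrite("pics/c2.png",cv2.resize(t[115:225,180:320],(763,600),interpolation=cv2.INTER_CUBIC))
cv2.imwrite("pics/c3.png",cv2.resize(t[120:225,380:500],(686,600),interpolation=cv2.INTER_CUBIC))
cv2.imwrite("pics/c4.png",cv2.resize(s[125:235,150:290],(763,600),interpolation=cv2.INTER_CUBIC))
E
```

```text
(no output)
```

View pics/c1.png

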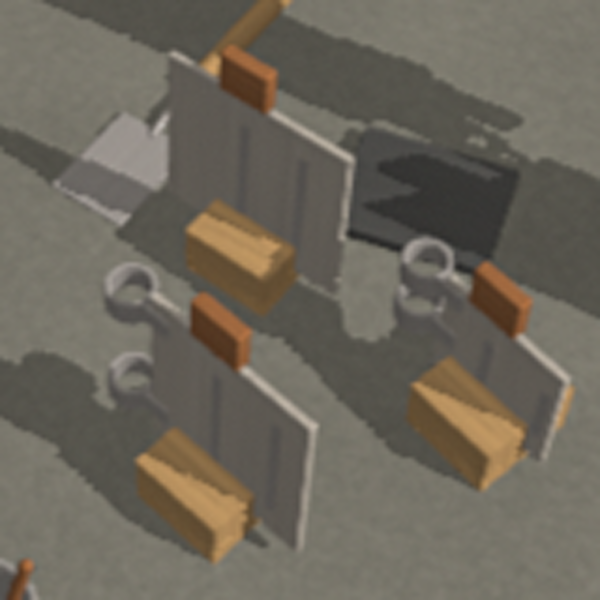

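View pics/c2.png

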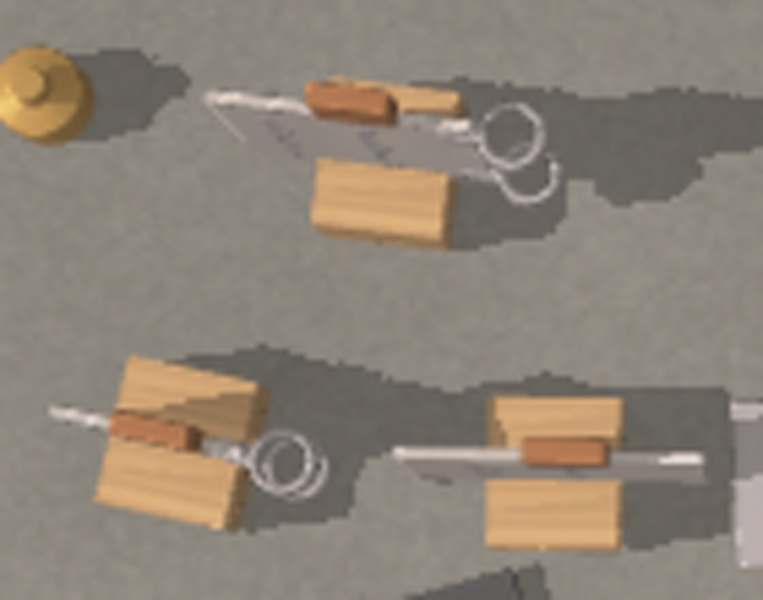

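View pics/c3.png

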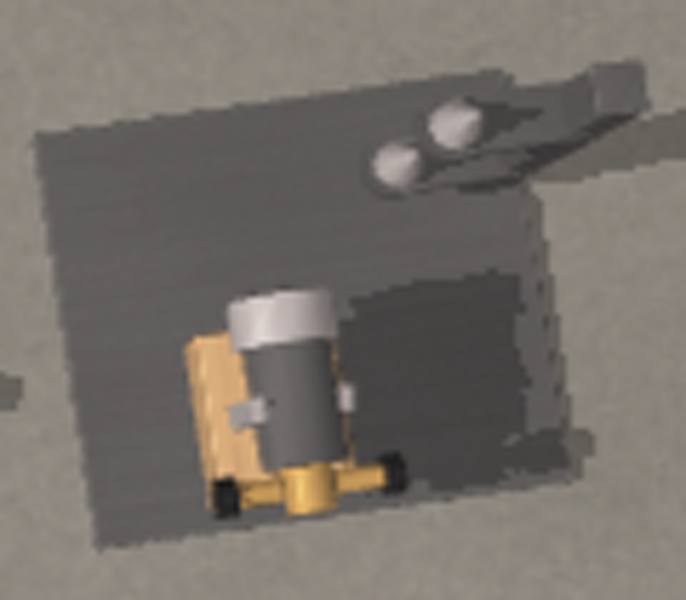

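View pics/c4.png

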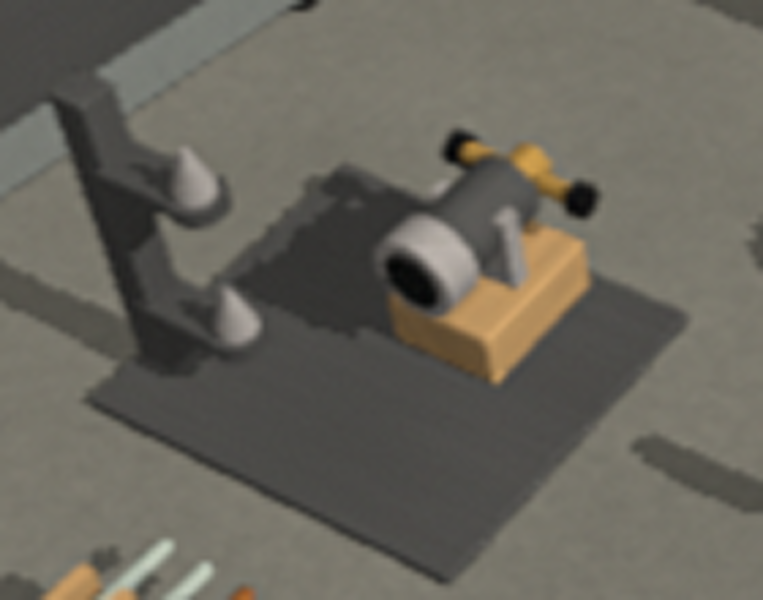

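```bash
cat > h.py <<'E'
import numpy as np,cv2
from bench import arm
def ray(n,uv):
    p=arm.camera_params(n);K=p["K"];T=p["world_to_cam"];R=T[:3,:3];t=T[:3,3]
    u,v=uv; d=np.array([(u-K[0,2])/K[0,0],-(v-K[1,2])/K[1,1],-1.])
    return -R.T@t, R.T@d     # depth-scaled
def at_depth(n,uv,z): o,d=ray(n,uv); return o+d*z
def at_plane(n,uv,z): o,d=ray(n,uv); return o+d*(z-o[2])/d[2]
def proj(n,P):
    p=arm.camera_params(n);K=p["K"];T=p["world_to_cam"]
    c=T[:3,:3]@np.asarray(P,float)+T[:3,3]; c=c*[1,-1,-1]
    q=K@c; return q[:2]/q[2]
def cloud(n,d):
    p=arm.camera_params(n);K=p["K"];T=p["world_to_cam"];R=T[:3,:3];t=T[:3,3]
    v,u=np.mgrid[0:d.shape[0],0:d.shape[1]]
    c=np.stack([(u-K[0,2])/K[0,0]*d,-(v-K[1,2])/K[1,1]*d,-d],-1)
    return (c-t)@R
E
python3 - <<'E'
from h import *
for n,box in (("top",(222,120,290,160)),("scene",(310,245,380,330))):
    f=np.load(n+"0.npz");im,d=f["im"],f["d"];C=cloud(n,d)
    x0,y0,x1,y1=box
    hsv=cv2.cvtColor(im,cv2.COLOR_BGR2HSV)
    m=np.zeros(d.shape,bool);m[y0:y1,x0:x1]=True
    C0=C[m&(d>0)]
    g=m&(hsv[...,0]<14)&(hsv[...,1]>120)&(d>0)
    P=C[g];print(n,g.sum(),np.argwhere(g).mean(0)[::-1]); zt=np.percentile(P[:,2],[5,50,95]);print("z",zt)
    T=P[P[:,2]>P[:,2].max()-8]
    r=cv2.minAreaRect(T[:,:2].astype(np.float32));print("topface",len(T),T.mean(0),r)
    # panel + knuckle above stand, below grip
    Q=C[m&(d>0)&~g]; zs=T[:,2].max()
    Q=Q[(Q[:,2]>zs-60)]
    vx=cv2.fitLine(Q[:,:2].astype(np.float32),cv2.DIST_HUBER,0,.01,.01).ravel();print("panel",len(Q),vx,np.degrees(np.arctan2(vx[1],vx[0])),Q.min(0),Q.max(0))
f=np.load("top0.npz");C=cloud("top",f["d"])
for n,box in (("top",(440,125,500,160)),("scene",(150,130,200,200))):
    f=np.load(n+"0.npz");d=f["d"];C=cloud(n,d);x0,y0,x1,y1=box
    c=C[y0:y1,x0:x1].reshape(-1,3)
    for lo,hi in ((52,62),(62,72),(72,95),(152,162),(163,175),(175,195),(197,210)):
        q=c[(c[:,2]>lo)&(c[:,2]<hi)];print(n,lo,hi,len(q),q.mean(0).round(1) if len(q) else "",np.median(q,0).round(1) if len(q) else "")
E
```

```text
top 87 [244.1954023  133.43678161]
z [179.53706573 197.75335031 202.63951476]
topface 51 [599.9994666  241.86532093 200.04672027] ((600.2210083007812, 241.28631591796875), (35.44972610473633, 12.304786682128906), 82.05889892578125)
panel 200 [9.7520046e-02 9.9523354e-01 5.9796307e+02 2.3379628e+02] 84.40362 [576.02258521 153.49725951 145.13407427] [609.63876964 306.93414501 200.77648858]
scene 195 [348.20512821 267.58461538]
z [171.36488267 193.92890374 202.96019628]
topface 82 [601.11312355 245.71058463 200.47054725] ((601.1185913085938, 245.3851318359375), (39.40608596801758, 11.57262134552002), 85.70207977294922)
panel 433 [9.8238863e-02 9.9516284e-01 6.0248291e+02 2.5017274e+02] 84.36223 [575.10412662 154.16265847 145.43502157] [611.33381057 320.47651285 201.92732452]
top 52 62 100 [ 591.5 -345.1   58.6] [ 590.2 -341.7   58.9]
top 62 72 50 [ 592.6 -350.    65.6] [ 592.5 -344.8   64.3]
top 72 95 44 [ 592.5 -346.5   80.5] [ 592.  -330.    80.1]
top 152 162 193 [ 597.5 -353.1  158.8] [ 597.3 -354.6  159. ]
top 163 175 70 [ 595.4 -349.3  168. ] [ 593.1 -348.1  167.6]
top 175 195 58 [ 596.6 -360.3  184.4] [ 594.  -379.1  183. ]
top 197 210 86 [ 603.8 -390.7  202.5] [ 604.2 -390.5  202.4]
scene 52 62 224 [ 568.9 -421.    57.8] [ 589.8 -372.4   58.5]
scene 62 72 120 [ 570.1 -422.9   66.4] [ 592.  -380.1   65.8]
scene 72 95 247 [ 556.9 -476.8   83.4] [ 559.1 -542.2   83.3]
scene 152 162 169 [ 599.4 -349.2  158.5] [ 600.6 -351.8  159.2]
scene 163 175 71 [ 599.2 -352.8  168.6] [ 598.1 -372.7  168.3]
scene 175 195 101 [ 601.  -366.4  183.8] [ 599.8 -378.2  183.5]
scene 197 210 63 [ 602.1 -388.5  202.5] [ 602.1 -387.4  202.6]
```

```bash
python3 - <<'E'
from h import *
from scipy.optimize import least_squares
def r(h): return np.where(h<6,11.5,11.5-(h-6)/24*9.5)
for n,bs in (("top",((440,133,453,152),(450,128,468,146))),("scene",((150,130,250,200),))):
    f=np.load(n+"0.npz");im,d=f["im"],f["d"];C=cloud(n,d)
    hsv=cv2.cvtColor(im,cv2.COLOR_BGR2HSV);light=(hsv[...,2]>110)&(hsv[...,1]<60)
    for z0 in (160,60):
        near=(np.hypot(C[...,0]-597,C[...,1]+330)<40)&light&(C[...,2]>z0+3)&(C[...,2]<z0+32)
        P=C[near]; uv=np.argwhere(near)[:,::-1]
        if len(P)<5: print(n,z0,"few");continue
        s=least_squares(lambda c:np.hypot(P[:,0]-c[0],P[:,1]-c[1])-r(P[:,2]-z0),P.mean(0)[:2],loss="soft_l1")
        print(n,z0,len(P),uv.min(0),uv.max(0),P.mean(0).round(1),s.x.round(1),"rms",np.sqrt(np.mean(s.fun**2)).round(2),"zmax",P[:,2].max())
    # post top
    pt=(abs(C[...,2]-203)<5)&(np.hypot(C[...,0]-603,C[...,1]+390)<35)
    P=C[pt];print(n,"post",len(P),cv2.minAreaRect(P[:,:2].astype(np.float32)),P.mean(0))
    # knuckle rings (target)
    for zt,lab in ((156,"up"),(56,"low")):
        k=(np.hypot(C[...,0]-592,C[...,1]-168)<30)&(abs(C[...,2]-zt)<7)
        P=C[k]
        if len(P)>8:
            s=least_squares(lambda c:np.hypot(P[:,0]-c[0],P[:,1]-c[1])-15,P.mean(0)[:2],loss="soft_l1",f_scale=2)
            print(n,lab,len(P),P[:,2].max(),s.x,np.sqrt(np.mean(s.fun**2)), cv2.minAreaRect(P[:,:2].astype(np.float32)))
E
```

```text
top 160 51 [455 138] [463 145] [ 592.1 -325.2  175.3] [ 594.  -328.5] rms 1.47 zmax 191.1031268502058
top 60 43 [446 145] [452 151] [ 592.3 -325.4   75.9] [ 594.2 -328.5] rms 1.63 zmax 91.1408397963812
top post 82 ((604.213134765625, -390.85150146484375), (23.805192947387695, 25.073137283325195), 11.28424072265625) [ 604.00274291 -391.02022473  202.60788447]
top up 66 162.00616356481882 [592.94895133 170.45177429] 3.2606317169318326 ((590.5458374023438, 172.81112670898438), (32.495887756347656, 40.26162338256836), 31.55702781677246)
top low 48 58.92219698966141 [593.22043734 169.79468475] 3.113106464128049 ((594.6039428710938, 171.5376434326172), (39.75783920288086, 31.19657325744629), 56.79338836669922)
scene 160 53 [183 152] [189 161] [ 592.9 -321.3  175.3] [ 591.3 -326.6] rms 2.5 zmax 191.85262240742674
scene 60 46 [191 178] [197 187] [ 592.3 -321.6   73.9] [ 589.8 -326.7] rms 2.55 zmax 90.79217059357633
scene post 60 ((600.1436767578125, -390.73211669921875), (27.368183135986328, 25.487470626831055), 12.198202133178711) [ 602.0076014  -388.77680949  202.60821459]
scene up 104 162.32764137774575 [592.71711638 172.00119068] 2.7202585945188984 ((593.3450317382812, 172.66551208496094), (38.17495346069336, 32.471736907958984), 39.06052780151367)
scene low 82 59.98394530441673 [592.3177666  172.62854348] 2.620374308086891 ((595.0945434570312, 172.7353057861328), (40.04459762573242, 29.49942970275879), 48.35137176513672)
```

Candidates in the top view: the panel at (250,135) is large, with two knuckles spaced 100 mm apart. The one at (213,195) has knuckles but is short. The one at (281,200) is large but has no knuckles, and the yellow one at (180,265) is the look-alike. The crop confirms that (250,135) is the door. The pins are at (458,141) upper and (449,148) lower.

Measured: grip (600.4,245,184), door yaw ≈84.5°, pin ≈(593,-328), guard +y ≈99°.

{"method": "drive_tool", "body": {"steps": [[0,0,-0.004,8.07,0.085],[0,0,-0.004,8.07,0.085],[0,0,-0.004,8.07,0.085],[0,0,-0.004,8.07,0.085],[0,0,-0.004,8.07,0.085],[0,0,-0.004,8.07,0.085],[0,0,-0.004,8.07,0.085],[0,0,-0.004,8.07,0.085],[0,0,0,8.07,0.085],[0,0,0,8.07,0.085],[0,0,0,0,0.085]]}}

```text
clock: 1.2
position: [160.5, 603.7, 262.7]
ee_rot: [-0.672, 0.741, -0.0, -0.0]
contact_force: [0.7, -0.3, 0.8]
gripper_width: 84.9
```

```bash
cat >> h.py <<'E'
from scipy.spatial.transform import Rotation as Ro
def rel(target):
    s=arm.read_state();R=Ro.from_quat(s["ee_rot"]).as_matrix()
    print("t",round(s["clock"],2),"pos",s["position"].round(1),"yaw_x",np.degrees(np.arctan2(R[1,0],R[0,0])).round(2),"tz",R[:,2].round(4),"F",s["contact_force"].round(1),"M",s["wrist_torque"].round(2),"w",round(s["gripper_width"],1),"j",s["joints"].round(2))
    if target is not None: print("tool shift mm",(R.T@(np.array(target)-s["position"])).round(1))
E
python3 - <<'E'
from h import *
rel((600.4,245,262))
E
```

```text
t 1.2 pos [160.5 603.7 262.7] yaw_x -95.58 tz [-3.0e-04 -1.2e-03 -1.0e+00] F [ 0.7 -0.3  0.8] M [-0.01  0.04  0.03] w 84.9 j [ 1.57  0.37  0.06 -0.   -1.26 -1.67]
tool shift mm [ 314.2 -472.7    1. ]
```

{"method": "drive_tool", "body": {"steps": [[0.01,-0.015,0,0,0.085],[0.02,-0.03,0,0,0.085],[0.02,-0.03,0,0,0.085],[0.02,-0.03,0,0,0.085],[0.02,-0.03,0,0,0.085],[0.02,-0.03,0,0,0.085],[0.02,-0.03,0,0,0.085],[0.02,-0.03,0,0,0.085],[0.02,-0.03,0,0,0.085],[0.02,-0.03,0,0,0.085],[0.02,-0.03,0,0,0.085],[0.02,-0.03,0,0,0.085],[0.02,-0.03,0,0,0.085],[0.02,-0.03,0,0,0.085],[0.02,-0.03,0,0,0.085],[0.02,-0.03,0,0,0.085],[0.004,-0.008,0,0,0.085],[0,0,0,0,0.085],[0,0,0,0,0.085]]}}

```text
clock: 3.1
position: [600.2, 245.4, 263.1]
ee_rot: [-0.672, 0.74, 0.0, -0.0]
contact_force: [0.1, -0.5, 1.6]
gripper_width: 85.0
```

```bash
python3 - <<'E'
from h import *
rel((600.4,245,168))
im,d=arm.get_image("scene");cv2.imwrite("pics/s1.png",im)
E
```

```text
t 3.1 pos [600.2 245.4 263.1] yaw_x -95.53 tz [-7.e-04 -1.e-04 -1.e+00] F [ 0.1 -0.5  1.6] M [ 0.05 -0.01 -0.02] w 85.0 j [ 0.64  0.41  0.12 -0.   -1.29 -0.73]
tool shift mm [ 0.4 -0.3 95.1]
```

View pics/s1.png

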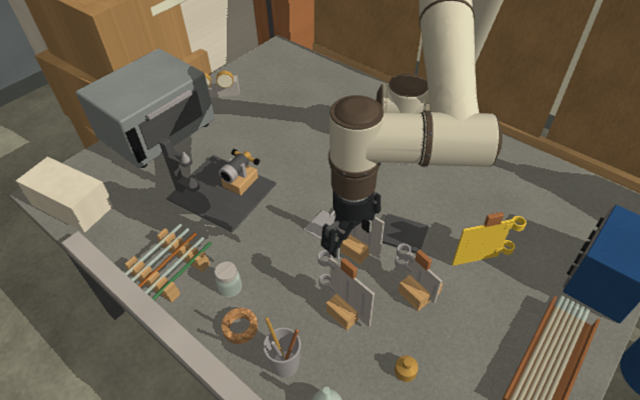

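The scene view shows the gripper centred above the grip at (349,267), so I'm descending.

{"method": "drive_tool", "body": {"steps": [[0,0,0.015,0,0.085],[0,0,0.02,0,0.085],[0,0,0.02,0,0.085],[0,0,0.02,0,0.085],[0,0,0.015,0,0.085],[0,0,0.005,0,0.085],[0,0,0,0,0.085],[0,0,0,0,0.03],[0,0,0,0,0.03],[0,0,0,0,0.03],[0,0,0,0,0.03],[0,0,0,0,0.03]]}}

```text
clock: 4.35
position: [600.8, 245.5, 168.6]
ee_rot: [-0.672, 0.741, -0.0, 0.0]
contact_force: [-0.3, -0.2, 0.0]
gripper_width: 29.6
```

```bash
python3 - <<'E'
from h import *
rel((600.4,245,168))
for n in ("scene","top"):
    im,d=arm.get_image(n)
    c=im[225:335,300:400] if n=="scene" else im[105:165,210:300]
    cv2.imwrite(f"pics/{n}2.png",cv2.resize(c,None,fx=5,fy=5,interpolation=cv2.INTER_CUBIC))
E
```

```text
t 4.35 pos [600.8 245.5 168.6] yaw_x -95.59 tz [ 4.e-04  3.e-04 -1.e+00] F [-0.3 -0.2  0. ] M [ 0.01 -0.03 -0.05] w 29.6 j [ 0.64  0.47 -0.02 -0.   -1.08 -0.73]
tool shift mm [0.5 0.4 0.6]
```

View pics/scene2.png

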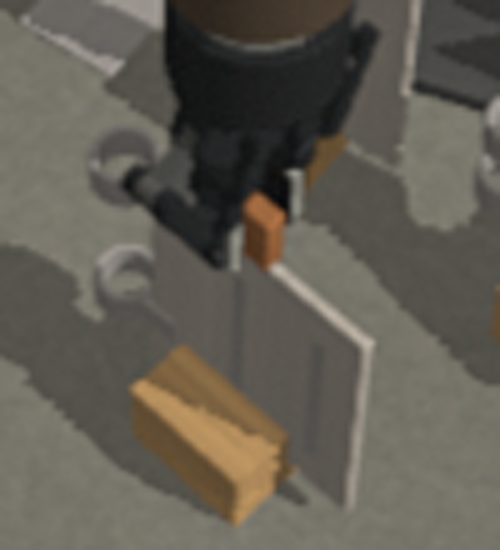

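The crop shows the fingers either side of the grip, so I close fully and lift a little.

{"method": "drive_tool", "body": {"steps": [[0,0,0,0,0],[0,0,0,0,0],[0,0,0,0,0],[0,0,0,0,0],[0,0,0,0,0],[0,0,-0.004,0,0],[0,0,-0.006,0,0],[0,0,0,0,0]]}}

```text
clock: 5.25
position: [600.7, 245.4, 178.8]
ee_rot: [-0.672, 0.741, 0.0, -0.0]
contact_force: [1.2, 0.4, -1.9]
gripper_width: 10.9
```

```bash
python3 - <<'E'
from h import *
rel(None)
E
```

```text
t 5.25 pos [600.7 245.4 178.8] yaw_x -95.59 tz [-0. -0. -1.] F [ 1.2  0.4 -1.9] M [-0.03 -0.48 -0.03] w 10.9 j [ 0.64  0.46 -0.   -0.   -1.1  -0.73]
```

{"method": "drive_tool", "body": {"steps": [[0,0,-0.006,0,0],[0,0,-0.01,0,0],[0,0,-0.01,0,0],[0,0,-0.01,0,0],[0,0,-0.01,0,0],[0,0,-0.01,0,0],[0,0,-0.006,0,0],[0,0,0,0,0],[0,0,0,0,0]]}}

```text
clock: 6.15
position: [600.4, 245.4, 240.1]
ee_rot: [-0.672, 0.741, 0.0, -0.0]
contact_force: [0.3, 0.1, -3.4]
gripper_width: 11.1
```

```bash
python3 - <<'E'
from h import *
rel(None)
for n in ("scene","top"):
    im,d=arm.get_image(n); np.savez(n+"3.npz",im=im,d=d)
    c=im[205:335,290:410] if n=="scene" else im[95:165,200:300]
    cv2.imwrite(f"pics/{n}3.png",cv2.resize(c,None,fx=4.5,fy=4.5,interpolation=cv2.INTER_CUBIC))
E
```

```text
t 6.15 pos [600.4 245.4 240.1] yaw_x -95.59 tz [-7.e-04  0.e+00 -1.e+00] F [ 0.3  0.1 -3.4] M [-0.04  0.06  0.01] w 11.1 j [ 0.64  0.42  0.09 -0.   -1.24 -0.73]
```

View pics/scene3.png

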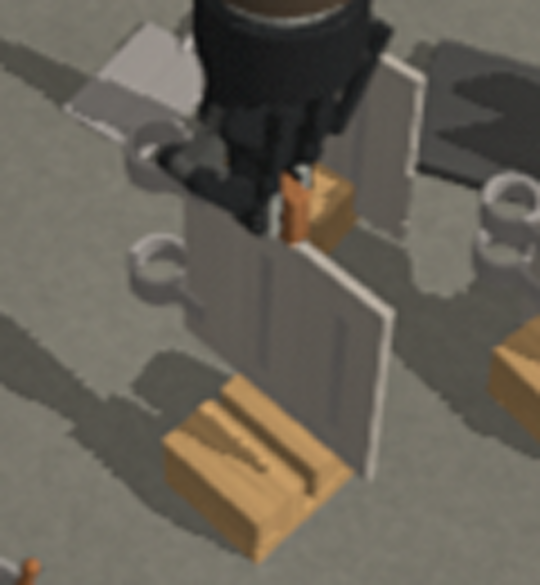

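View pics/top3.png

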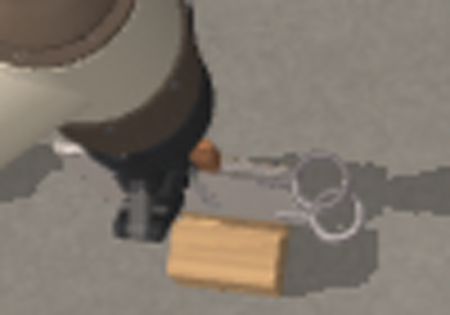

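The door is out of the stand, upright and held by the grip. Next I measure both knuckles in the hand.

```bash
cat > kn.py <<'E'
from h import *
from scipy.optimize import least_squares
def rings(sfx,cx,cy,zu,z0s=(0,100)):
    for n in ("top","scene"):
        f=np.load(n+sfx+".npz");C=cloud(n,f["d"]);d=f["d"]
        for dz in z0s:
            k=(np.hypot(C[...,0]-cx,C[...,1]-cy)<26)&(C[...,2]<zu-dz+6)&(C[...,2]>zu-dz-22)&(d>0)
            P=C[k]
            if len(P)<10: print(n,dz,"few");continue
            top=np.percentile(P[:,2],90)
            Q=P[P[:,2]>top-4]
            s=least_squares(lambda c:np.hypot(Q[:,0]-c[0],Q[:,1]-c[1])-15,[cx,cy],loss="soft_l1",f_scale=2)
            print(n,"dz",dz,len(Q),"ztop",top.round(1),s.x.round(1),np.sqrt(np.mean(s.fun**2)).round(2))
E
python3 - <<'E'
from kn import *
rings("0",592.9,171,156.5); print(); rings("3",592.9,171,228)
for n in ("top","scene"):
    f=np.load(n+"3.npz");C=cloud(n,f["d"])
    u=np.array([.0976,.9952]);w=np.array([.9952,-.0976]);r=C[...,:2]-[600.4,245.4]
    a=r@u;b=r@w
    for lo,hi in ((90,120),(120,150),(150,180),(180,205),(205,235)):
        k=(abs(b)<25)&(a>-50)&(a<74)&(C[...,2]>lo)&(C[...,2]<hi)
        if k.sum()>10:
            pf=np.polyfit(a[k],b[k],1); print(n,lo,k.sum(),"b med",np.median(b[k]).round(1),"slope",pf.round(3))
    k=(abs(b)<25)&(a>50)&(a<90)&(C[...,2]>95); print("a max",np.percentile(a[k],98) if k.any() else None, C[...,2][k].max() if k.any() else None)
E
```

```text
top dz 0 42 ztop 156.8 [592.7 170. ] 2.48
top dz 100 26 ztop 57.3 [592.8 169.5] 3.64
scene dz 0 69 ztop 156.4 [592.3 171.7] 2.55
scene dz 100 47 ztop 57.0 [591.9 172.5] 2.32

top dz 0 45 ztop 227.7 [591.5 170.5] 3.16
top dz 100 43 ztop 127.4 [591.6 170.3] 3.24
scene dz 0 59 ztop 227.4 [590.9 171.7] 1.41
scene dz 100 63 ztop 128.1 [590.7 172.5] 2.48
top 90 57 b med -4.0 slope [ 2.000e-03 -4.061e+00]
top 120 62 b med -3.8 slope [-0.    -3.934]
top 150 62 b med -3.9 slope [ 1.000e-03 -3.962e+00]
top 180 45 b med -4.1 slope [ 1.000e-03 -4.124e+00]
top 205 69 b med -4.0 slope [ 1.000e-03 -3.715e+00]
a max 72.05319980277822 575.2140493161204
scene 90 284 b med 0.1 slope [-0.002  0.115]
scene 120 302 b med 0.0 slope [-0.     0.025]
scene 150 324 b med 0.1 slope [0.001 0.081]
scene 180 285 b med 0.0 slope [0.003 0.005]
scene 205 289 b med 0.1 slope [-0.008  0.266]
a max 82.90962655593628 575.1187076110439
```

{"method": "drive_tool", "body": {"steps": [[0.01,-0.001,0,0,0],[0.02,-0.002,0,0,0],[0.03,-0.003,0,0,0],[0.03,-0.003,0,0,0],[0.03,-0.003,0,0,0],[0.03,-0.003,0,0,0],[0.03,-0.003,0,0,0],[0.03,-0.003,0,0,0],[0.03,-0.003,0,0,0],[0.03,-0.003,0,0,0],[0.03,-0.003,0,0,0],[0.03,-0.003,0,0,0],[0.03,-0.003,0,0,0],[0.03,-0.003,0,0,0],[0.02,-0.002,0,0,0],[0.01,-0.001,0,0,0],[0,0,0,0,0],[0,0,0,0,0]]}}

```text
clock: 8.05
position: [601.2, -176.6, 240.3]
ee_rot: [-0.672, 0.741, 0.0, 0.0]
contact_force: [-0.3, 0.8, -2.0]
gripper_width: 11.2
```

```bash
python3 - <<'E'
from kn import *
rel((600.4+1.2,245.4-498.9,240.1))
p=arm.read_state()["position"]
for n in ("scene","top"):
    im,d=arm.get_image(n); np.savez(n+"4.npz",im=im,d=d)
    c=im[100:250,140:300] if n=="scene" else im[95:205,360:500]
    cv2.imwrite(f"pics/{n}4.png",cv2.resize(c,None,fx=4,fy=4,interpolation=cv2.INTER_CUBIC))
rings("4",p[0]-9,p[1]-74.6,228)
E
```

```text
t 8.05 pos [ 601.2 -176.6  240.3] yaw_x -95.61 tz [-2.e-04  3.e-04 -1.e+00] F [-0.3  0.8 -2. ] M [ 0.06 -0.    0.05] w 11.2 j [-0.03  0.38  0.03 -0.   -1.22 -0.07]
tool shift mm [76.5 -7.9  0.1]
top dz 0 49 ztop 228.1 [ 593.5 -250.5] 2.76
top dz 100 28 ztop 128.1 [ 593.4 -250.7] 2.01
scene dz 0 21 ztop 227.0 [ 591.3 -250.8] 1.9
scene dz 100 30 ztop 128.1 [ 591.3 -249.2] 2.39
```

View pics/scene4.png

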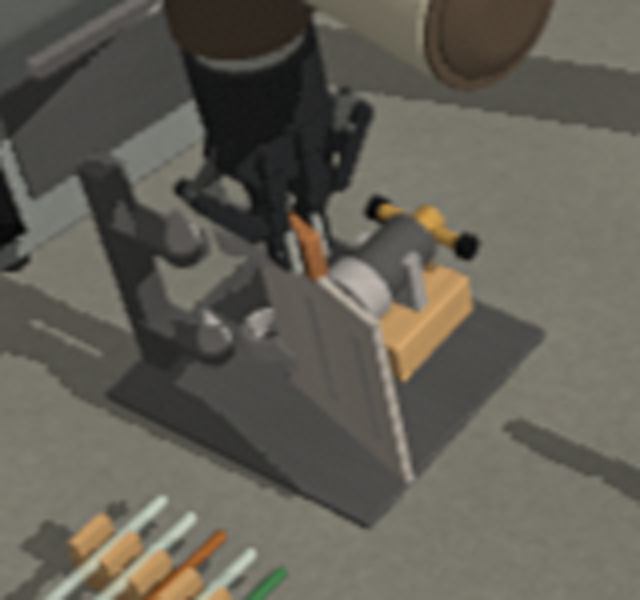

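View pics/top4.png

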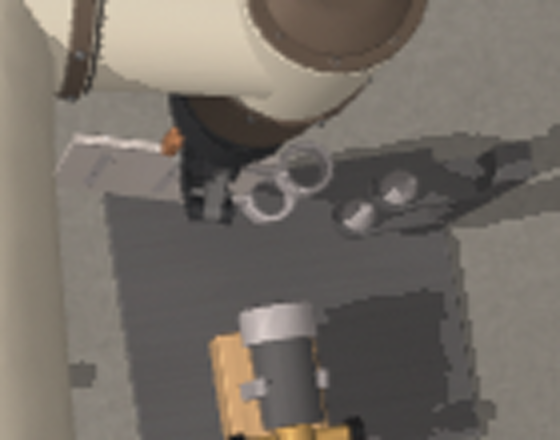

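The door is upright and short of the pins, and both knuckles line up with them (top crop: rings at (305,168) and (268,200), pins at (400,187) and (357,213)). The remaining level shift is about 77 mm.

{"method": "drive_tool", "body": {"steps": [[0.008,-0.001,0,0,0],[0.01,-0.001,0,0,0],[0.01,-0.001,0,0,0],[0.01,-0.001,0,0,0],[0.01,-0.001,0,0,0],[0.01,-0.001,0,0,0],[0.01,-0.001,0,0,0],[0.006,0,0,0,0],[0.003,0,0,0,0],[0,0,0,0,0],[0,0,0,0,0]]}}

```text
clock: 9.25
position: [601.1, -253.7, 240.3]
ee_rot: [-0.672, 0.741, 0.0, 0.0]
contact_force: [0.3, -0.1, -3.4]
gripper_width: 10.9
```

```bash
python3 - <<'E'
from kn import *
rel((601.2,-253.9,240.1))
p=arm.read_state()["position"]
for n in ("scene","top"):
    im,d=arm.get_image(n); np.savez(n+"5.npz",im=im,d=d)
    c=im[100:250,140:300] if n=="scene" else im[115:195,400:500]
    cv2.imwrite(f"pics/{n}5.png",cv2.resize(c,None,fx=4 if n=="scene" else 6,fy=4 if n=="scene" else 6,interpolation=cv2.INTER_CUBIC))
rings("5",p[0]-8,p[1]-74.6,228)
E
```

```text
t 9.25 pos [ 601.1 -253.7  240.3] yaw_x -95.58 tz [ 0.e+00  2.e-04 -1.e+00] F [ 0.3 -0.1 -3.4] M [0.03 0.06 0.01] w 10.9 j [-0.15  0.43  0.1  -0.   -1.24  0.05]
tool shift mm [ 0.2 -0.1  0.2]
top dz 0 48 ztop 228.9 [ 592.9 -328.4] 2.02
top dz 100 11 ztop 127.9 [ 593.5 -330.4] 1.14
scene dz 0 20 ztop 226.7 [ 590.7 -326.6] 1.93
scene dz 100 25 ztop 127.0 [ 590.7 -325.4] 1.76
```

View pics/scene5.png

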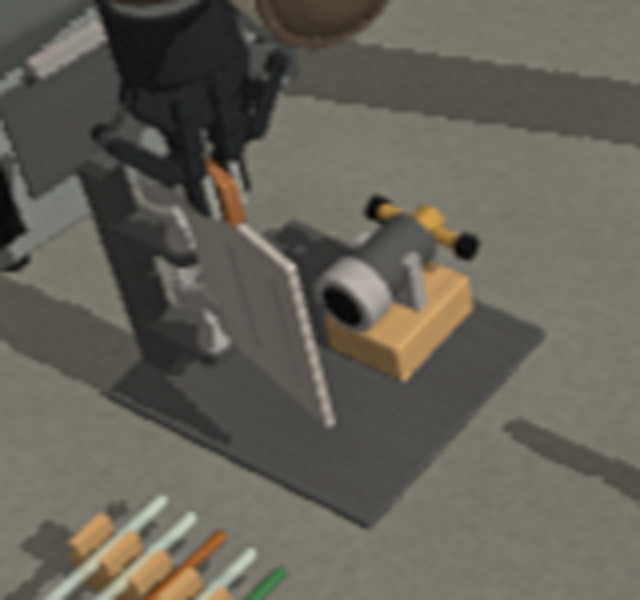

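View pics/top5.png

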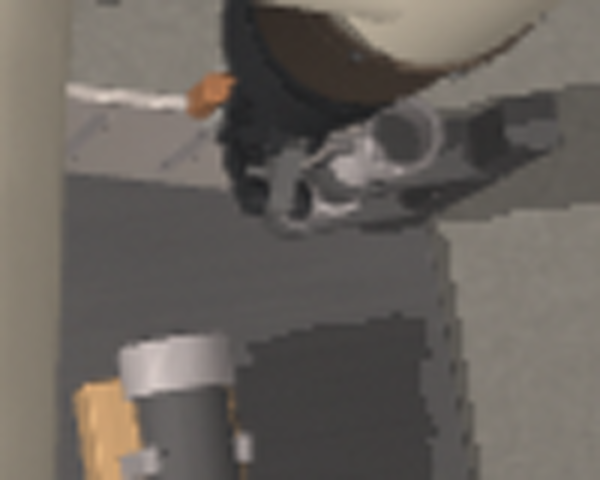

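The ring centres now match the pin centres to about 1 mm in both cameras. I lower in stages and watch the force.

{"method": "drive_tool", "body": {"steps": [[0,0,0.005,0,0],[0,0,0.005,0,0],[0,0,0.005,0,0],[0,0,0.005,0,0],[0,0,0.005,0,0],[0,0,0,0,0]]}}

```text
clock: 9.95
position: [600.6, -253.8, 214.0]
ee_rot: [-0.672, 0.741, 0.001, -0.001]
contact_force: [-0.0, -0.0, -3.6]
gripper_width: 10.9
```

{"method": "drive_tool", "body": {"steps": [[0,0,0.004,0,0],[0,0,0.004,0,0],[0,0,0.004,0,0],[0,0,0,0,0]]}}

```text
clock: 10.35
position: [600.7, -253.8, 202.4]
ee_rot: [-0.672, 0.741, 0.001, -0.0]
contact_force: [-0.9, 0.5, -4.2]
gripper_width: 11.4
```

```bash
python3 - <<'E'
from kn import *
rel((601.2,-253.9,192.6))
E
```

```text
t 10.35 pos [ 600.7 -253.8  202.4] yaw_x -95.59 tz [-1.6e-03  5.0e-04 -1.0e+00] F [-0.9  0.5 -4.2] M [-0.02  0.05  0.  ] w 11.4 j [-0.15  0.45  0.04 -0.   -1.16  0.05]
tool shift mm [ 0.1 -0.6  9.8]
```

No contact force at all so far, with about 10 mm left.

{"method": "drive_tool", "body": {"steps": [[0,0,0.002,0,0],[0,0,0.002,0,0],[0,0,0.002,0,0],[0,0,0.001,0,0],[0,0,0,0,0]]}}

```text
clock: 10.85
position: [601.0, -253.9, 196.1]
ee_rot: [-0.672, 0.741, 0.0, -0.0]
contact_force: [-0.6, -0.9, -3.7]
gripper_width: 10.9
```

{"method": "drive_tool", "body": {"steps": [[0,0,0.001,0,0],[0,0,0.001,0,0],[0,0,0.001,0,0],[0,0,0,0,0]]}}

```text
clock: 11.25
position: [601.2, -254.0, 193.5]
ee_rot: [-0.672, 0.741, -0.0, 0.0]
contact_force: [0.2, 0.5, -2.0]
gripper_width: 11.1
```

```bash
python3 - <<'E'
from kn import *
rel((601.2,-253.9,192.6))
p=arm.read_state()["position"]
for n in ("scene","top"):
    im,d=arm.get_image(n); np.savez(n+"6.npz",im=im,d=d)
    c=im[100:250,140:300] if n=="scene" else im[115:195,400:500]
    cv2.imwrite(f"pics/{n}6.png",cv2.resize(c,None,fx=4 if n=="scene" else 6,fy=4 if n=="scene" else 6,interpolation=cv2.INTER_CUBIC))
rings("6",p[0]-8,p[1]-74.6,180)
E
```

```text
t 11.25 pos [ 601.2 -254.   193.5] yaw_x -95.58 tz [ 2.e-04 -2.e-04 -1.e+00] F [ 0.2  0.5 -2. ] M [ 0.06  0.08 -0.03] w 11.1 j [-0.15  0.46  0.03  0.   -1.14  0.05]
tool shift mm [-0.1  0.   0.9]
top dz 0 49 ztop 181.7 [ 593.2 -329.2] 5.42
top dz 100 31 ztop 81.7 [ 595.3 -333.2] 4.76
scene dz 0 18 ztop 178.5 [ 591.6 -327.3] 2.69
scene dz 100 37 ztop 81.9 [ 589.5 -327.4] 5.68
```

View pics/scene6.png

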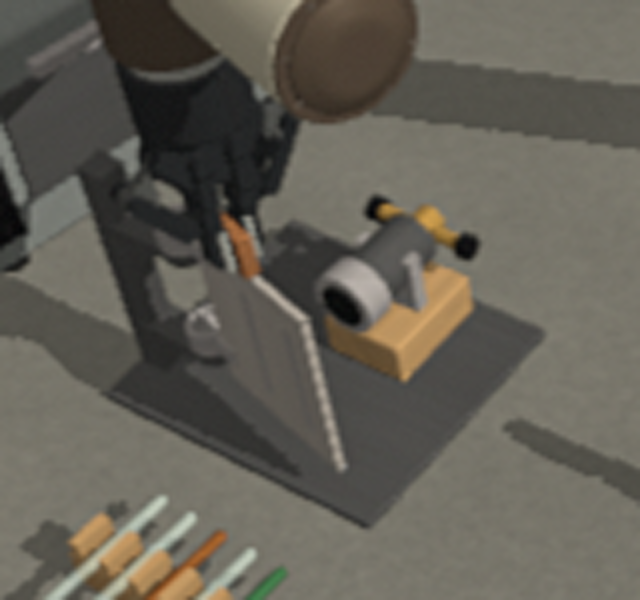

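View pics/top6.png

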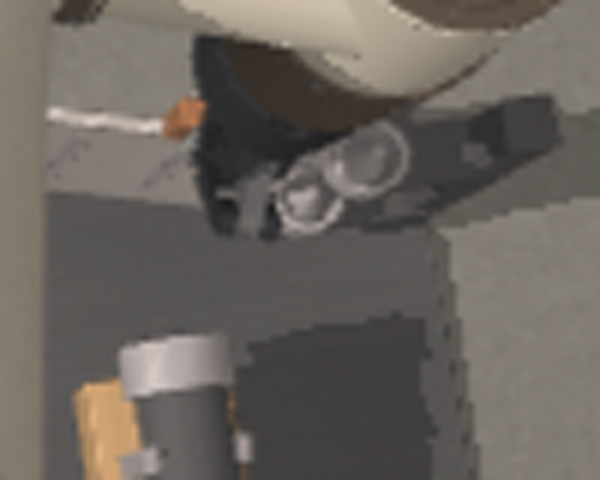

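Both pins now stand inside their knuckles (top crop (370,160) and (308,200)). I press gently until the shoulder takes the weight.

{"method": "drive_tool", "body": {"steps": [[0,0,0.001,0,0],[0,0,0,0,0]]}}

```text
clock: 11.55
position: [601.4, -254.0, 193.4]
ee_rot: [-0.672, 0.741, -0.001, 0.0]
contact_force: [-0.9, 1.1, 1.9]
gripper_width: 11.3
```

{"method": "drive_tool", "body": {"steps": [[0,0,0.001,0,0],[0,0,0,0,0]]}}

```text
clock: 11.75
position: [601.5, -253.9, 193.2]
ee_rot: [-0.672, 0.741, -0.001, 0.0]
contact_force: [-1.8, 3.2, 6.2]
gripper_width: 11.4
```

{"method": "drive_tool", "body": {"steps": [[0,0,0.001,0,0],[0,0,0,0,0]]}}

```text
clock: 11.95
position: [601.6, -253.9, 193.2]
ee_rot: [-0.672, 0.741, -0.001, 0.0]
contact_force: [-2.9, 4.1, 7.8]
gripper_width: 11.2
```

{"method": "drive_tool", "body": {"steps": [[-0.001,0.001,0,0,0],[0,0,0,0,0],[0,0,0,0,0]]}}

```text
clock: 12.25
position: [601.2, -253.5, 193.0]
ee_rot: [-0.672, 0.74, -0.002, 0.0]
contact_force: [-1.8, 1.0, 6.4]
gripper_width: 10.9
```

{"method": "drive_tool", "body": {"steps": [[0,0,0.001,0,0],[0,0,0.001,0,0],[0,0,0,0,0]]}}

```text
clock: 12.55
position: [601.4, -253.5, 192.9]
ee_rot: [-0.672, 0.74, -0.003, 0.001]
contact_force: [-2.5, 3.5, 12.1]
gripper_width: 11.1
```

```bash
python3 - <<'E'
from kn import *
rel(None)
for n in ("scene","top"):
    im,d=arm.get_image(n); np.savez(n+"7.npz",im=im,d=d)
    C=cloud(n,d)
    # far upper corner of the door: top edge z (home: 160+47.5-17.5=190)
    p=np.array([593.3,-327.8]);u=np.array([.0976,.9952]);w=np.array([.9952,-.0976]);r=C[...,:2]-p
    a=r@u;b=r@w
    for lo,hi in ((105,125),(125,145)):
        k=(abs(b)<15)&(a>lo)&(a<hi)&(C[...,2]>20)&(C[...,2]<215);print(n,lo,"top z",np.percentile(C[...,2][k],[90,97,100]).round(1) if k.any() else None,"min",np.percentile(C[...,2][k],[0,3]).round(1) if k.any() else None)
E
```

```text
t 12.55 pos [ 601.4 -253.5  192.9] yaw_x -95.52 tz [ 0.0048 -0.0033 -1.    ] F [-2.5  3.5 12.1] M [ 0.66  1.21 -0.16] w 11.1 j [-0.15  0.46  0.02  0.   -1.13  0.05]
scene 105 top z [187.5 190.9 192.2] min [40.7 47.2]
scene 125 top z [186.9 189.6 193. ] min [38.9 46.2]
top 105 top z [189.1 190.5 192.2] min [37.4 45.1]
top 125 top z [190.  191.2 192.2] min [ 96.  113.1]
```

The door has hit a hard stop: z holds at 193 while the force rises to 12 N. Its top edge measures about 190 mm, and home is 190. I ease off the pressing force, open and withdraw upward.

{"method": "drive_tool", "body": {"steps": [[0,0,-0.001,0,0],[0,0,-0.001,0,0],[0,0,-0.001,0,0],[0,0,0,0,0]]}}

```text
clock: 13.05
position: [601.2, -253.5, 193.0]
ee_rot: [-0.672, 0.74, -0.002, 0.0]
contact_force: [0.4, 0.6, 7.1]
gripper_width: 11.0
```

{"method": "drive_tool", "body": {"steps": [[0,0,0,0,0.02],[0,0,0,0,0.03],[0,0,0,0,0.045],[0,0,0,0,0.06],[0,0,0,0,0.06],[0,0,0,0,0.06]]}}

```text
clock: 13.65
position: [600.2, -252.8, 191.1]
ee_rot: [-0.672, 0.741, 0.0, -0.0]
contact_force: [-0.3, 0.4, 0.1]
gripper_width: 60.3
```

{"method": "drive_tool", "body": {"steps": [[0,0,-0.005,0,0.06],[0,0,-0.01,0,0.06],[0,0,-0.02,0,0.06],[0,0,-0.03,0,0.06],[0,0,-0.03,0,0.06],[0,0,-0.02,0,0.06],[0,0,-0.01,0,0.06],[0,0,0,0,0.06]]}}

```text
clock: 14.45
position: [600.7, -253.0, 318.5]
ee_rot: [-0.672, 0.741, -0.002, 0.001]
contact_force: [-0.1, -0.3, -0.4]
gripper_width: 59.7
```

```bash
python3 - <<'E'
from kn import *
rel(None)
for n in ("scene","top"):
    im,d=arm.get_image(n); np.savez(n+"8.npz",im=im,d=d)
    c=im[100:250,140:300] if n=="scene" else im[115:195,400:500]
    cv2.imwrite(f"pics/{n}8.png",cv2.resize(c,None,fx=4 if n=="scene" else 6,fy=4 if n=="scene" else 6,interpolation=cv2.INTER_CUBIC))
    C=cloud(n,d);p=np.array([593.3,-327.8]);u=np.array([.0976,.9952]);w=np.array([.9952,-.0976]);r=C[...,:2]-p
    a=r@u;b=r@w
    for lo,hi in ((25,55),(95,120),(125,145)):
        k=(abs(b)<15)&(a>lo)&(a<hi)&(C[...,2]>20)&(C[...,2]<215);print(n,lo,"top z",np.percentile(C[...,2][k],[90,97,100]).round(1) if k.any() else None)
E
```

```text
t 14.45 pos [ 600.7 -253.   318.5] yaw_x -95.58 tz [ 3.9e-03 -8.0e-04 -1.0e+00] F [-0.1 -0.3 -0.4] M [ 0.03  0.01 -0.02] w 59.7 j [-0.15  0.39  0.23  0.   -1.41  0.05]
scene 25 top z [184.8 190.4 192.1]
scene 95 top z [198.5 209.8 214.8]
scene 125 top z [181.9 187.4 188.9]
top 25 top z [146.2 160.4 171.6]
top 95 top z [190.9 203.4 213.7]
top 125 top z None
```

View pics/scene8.png

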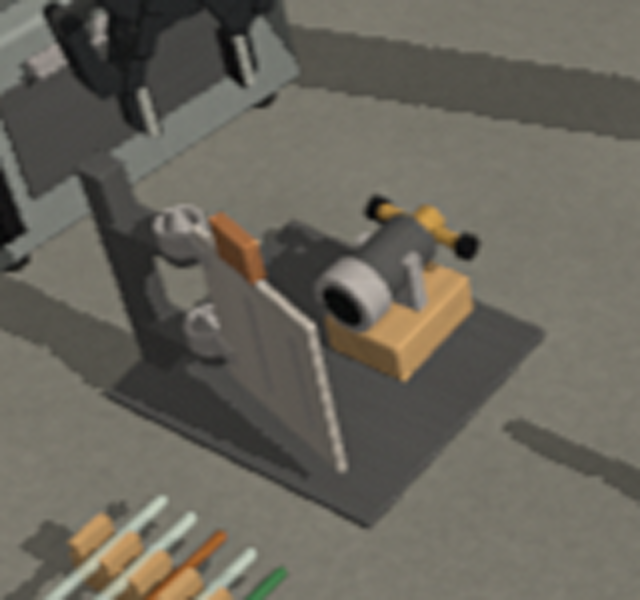

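View pics/top8.png

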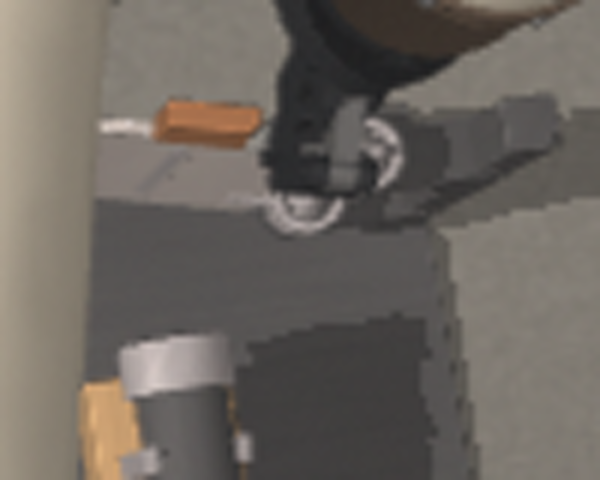

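The door hangs on both pins, upright, with the gripper clear above it. I check that it stays at rest, then hand in.

{"method": "drive_tool", "body": {"steps": [[0,0,-0.01,0,0.06],[0,0,-0.01,0,0.06],[0,0,0,0,0.06],[0,0,0,0,0.06],[0,0,0,0,0.06],[0,0,0,0,0.06]]}}

```text
clock: 15.15
position: [600.1, -252.8, 335.8]
ee_rot: [-0.672, 0.741, 0.0, -0.0]
contact_force: [0.1, -0.3, 0.1]
gripper_width: 60.0
```

```bash
python3 - <<'E'
from kn import *
for n in ("scene","top"):
    im,d=arm.get_image(n); np.savez(n+"9.npz",im=im,d=d)
    o=np.load(n+"8.npz")["im"]
    b=(slice(160,225),slice(175,235)) if n=="scene" else (slice(130,152),slice(416,443))
    print(n,"diff in door region",cv2.absdiff(im,o)[b].mean())
f=np.load("scene9.npz");C=cloud("scene",f["d"])
k=(np.hypot(C[...,0]-592,C[...,1]+327)<19);z=C[...,2][k];print("upper rim",np.histogram(z,bins=[60,75,79,82,90,150,175,178,180,182,185,195]))
rel(None); print(arm.job_done())
E
```

```text
scene diff in door region 0.7078632478632478
top diff in door region 1.5841750841750841
upper rim (array([34, 21, 15, 19,  3, 64, 17, 21, 17, 12,  8]), array([ 60,  75,  79,  82,  90, 150, 175, 178, 180, 182, 185, 195]))
t 15.25 pos [ 600.1 -252.8  336. ] yaw_x -95.59 tz [-6.e-04  1.e-04 -1.e+00] F [-0.8  0.5  0.1] M [-0.04 -0.01 -0.  ] w 60.3 j [-0.15  0.39  0.27 -0.   -1.45  0.05]
the job is handed in; nothing more can be done
None
```

The guard door is hung on both pins and I have handed the job in at 15.3 s, well under the 43 s limit. I lifted the large knuckled panel out by its grip, brought it in level from +y, and lowered both knuckles onto the pins together. They met a hard stop under about 12 N, and I released only after that.

**Last checks:**
- **Seating:** while gripped, the door's top edge read 190–191 mm (home is 190). The upper knuckle's rim reads roughly 180 mm, also the home height, though those readings are scattered.
- **Rest:** the door stands upright and did not move between the last two pictures. The gripper is about 150 mm clear and the force reads zero.

**Where checks disagreed:**
- The two cameras differed by 2–3 mm on the pin position, so I lined the knuckles up with the pins within each camera's own view.
- After release the door's far corner read 187–189 mm, 1–3 mm low. That may be slight sag from play in the knuckles.
- Some depth readings of the top edge after release included the grip or were blocked by the arm, so I could not use them.

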